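# Clear the slotted fixture plate on a goldsmith's bench

### The job

Clear the slotted plate: take the stack down piece by piece from the top and set each piece flat in the wooden board whose recess has its outline - the grooved bar in the oblong one, the round puck in the round one, the square steel block in the large square one. Then slide the T-slot stop along the slot and out at its open end, and stand it upright in the small square recess. Set things down rather than dropping them, and leave the little white jar where it is.

Things in the scene. Friction and masses are not known exactly. Their poses are not given: they have to be found in the camera images.
- swage: Grooved bar (swage block) of dark steel, about 0.27 kg, 64 mm long (x) x 26 mm wide (y) x 24 mm high, with cross grooves 6 mm deep in its top; lies on the puck. Goes into tray_long. Origin: centre of the underside; x along its length, z up.
- puck: Black rubber disc, about 0.06 kg, diameter 52 mm, 20 mm high; lies on the steel block, beneath the bar. Goes into tray_round. Origin: centre of the underside, z up.
- block: Square bench block of bright steel, about 0.62 kg, 60 x 60 mm, 22 mm high; lowest of the stack, on the plate across the slot, between the stop and the open end, its sides within 12 degrees of the plate's. Goes into tray_square. Origin: centre of the underside; x and y square to its sides, z up.
- stop: Dark steel T-slot stop, one rigid part, 0.24 kg: foot 34 (x) x 28 (y) x 7 mm high, neck 30 x 10 mm at 7 to 21 mm, head 30 (x) x 24 (y) mm at 21 to 53 mm, brass screw, diameter 18 mm, on top to 61 mm. Foot in the plate's slot: slides freely if raised 1-2 mm, binds if pressed down. Goes upright into tray_small, any way round. Origin: centre of the foot's underside; x along the slot, z up.
- plate: Fixed grey-painted iron plate 170 (x) x 90 (y) x 24 mm high, T-slot along its middle (x): floor 6 mm above bench, 34 mm wide up to 17 mm, 16 mm gap above. Foot play: 4 mm up, 3 mm to either side. Closed at the -x end, open at +x (x = 85 mm, away from the robot); the stop is free to lift once its origin is past x = 102 mm. Origin: centre of underside, on the bench; z up.
- tray_long: Fixed oblong board of light wood, 96 (x) x 60 (y) mm and 10 mm high, with a 78 (x) x 40 (y) mm recess in the middle of its top, 6 mm deep (recess floor 4 mm above the bench). Home of the grooved bar. Origin: centre of the underside, on the bench; z up; x along the recess.
- tray_round: Fixed square board of light wood, 92 x 92 mm and 10 mm high, with a round 66 mm recess in the middle of its top, 6 mm deep (recess floor 4 mm above the bench). Home of the puck. Origin: centre of the underside, on the bench; z up; x and y square to its sides.
- tray_square: Fixed square board of light wood, 92 x 92 mm and 10 mm high, with a square 74 x 74 mm recess in the middle of its top, 6 mm deep (recess floor 4 mm above the bench). Home of the square steel block. Origin: centre of the underside, on the bench; z up; x and y square to the recess.
- tray_small: Fixed small square board of light wood, 64 x 64 mm and 10 mm high, with a square 46 x 46 mm recess in the middle of its top, 6 mm deep (recess floor 4 mm above the bench). Home of the stop. Origin: centre of the underside, on the bench; z up; x and y square to the recess.
- jar: Bystander: loose small white jar with a white lid, diameter 44 mm, 58 mm high, standing between the robot and the plate. Not to be moved. Origin: centre of the underside, z up.

How it is judged (in metres and radians):
On the way, in this order (a step that is already met when the one before it is completed fails the run):
1. the swage block lies in the oblong recess (horizontal distance between swage and tray_long below 0.011 m and z of swage in the frame of tray_long below 0.0065 m and angle between swage's own z axis and vertical below 0.06 rad and linear speed of swage below 0.02 m/s), for 0.2 s.
2. the rubber puck lies in the round recess (horizontal distance between puck and tray_round below 0.01 m and z of puck in the frame of tray_round below 0.0065 m and angle between puck's own z axis and vertical below 0.06 rad and linear speed of puck below 0.02 m/s), for 0.2 s.
3. the steel bench block lies in the large square recess (horizontal distance between block and tray_square below 0.012 m and z of block in the frame of tray_square below 0.0065 m and angle between block's own z axis and vertical below 0.06 rad and linear speed of block below 0.02 m/s), for 0.2 s.
4. the stop has been slid along the slot to the open end (x of stop in the frame of plate above 0.07 m and z of stop in the frame of plate below 0.012 m), for 0.02 s.
5. the stop stands in the small square recess (horizontal distance between stop and tray_small below 0.014 m and z of stop in the frame of tray_small below 0.0065 m and angle between stop's own z axis and vertical below 0.06 rad and linear speed of stop below 0.02 m/s), for 0.2 s.
At the end, for the whole second after the job is handed in: Each piece is at rest on the floor of its own recess: bar in tray_long (centres within 11 mm), puck in tray_round (10 mm), square block in tray_square (12 mm), stop upright in tray_small (14 mm); undersides less than 2.5 mm above the recess floor, tilted less than 3.4 degrees (all of step 1 and all of step 2 and all of step 3 and all of step 5); the robot touches nothing.
It fails at once if the jar is moved more than 15 mm (distance of jar from where it was at the start of the episode above 0.015 m).
It fails at once if the grooved bar is dropped (flies faster than 0.6 m/s out of the fingers, a fall of about 18 mm) (linear speed of swage above 0.6 m/s and contact force between swage and the fingers below 0.2 N).
It fails at once if the puck is dropped (flies faster than 0.6 m/s out of the fingers, a fall of about 18 mm) (linear speed of puck above 0.6 m/s and contact force between puck and the fingers below 0.2 N).
It fails at once if the steel block is dropped (flies faster than 0.6 m/s out of the fingers, a fall of about 18 mm) (linear speed of block above 0.6 m/s and contact force between block and the fingers below 0.2 N).
It fails at once if the stop is dropped (flies faster than 0.6 m/s out of the fingers, a fall of about 18 mm) (linear speed of stop above 0.6 m/s and contact force between stop and the fingers below 0.2 N).
It also fails if it takes over 125 s, if anything falls off the work surface, if the arm or the gripper's body presses on something with over 40 N, if the wrist force passes 120 N, or if a joint passes its speed limit or range.

### The arm

A 6-joint arm with a two-finger parallel gripper is mounted at the origin on the work surface. World frame = base frame: x ahead of the robot, y to its left, z up, the work surface at z = 0. Lengths are in mm, angles in rad, forces in N, time in s.
With the tool pointing down it reaches from about 350 to 875 mm from the base axis. Payload 4.2 kg.
Tool frame: the origin (TCP) lies midway between the tips of the shut fingers; the grasp point (between the pads) lies 19 mm behind it; z points along the fingers, y is the line along which they close (so a half turn about z gives the same grasp; the last joint's range is limited). The gripper opens to 85 mm and grips with 20 to 120 N. Pads are 22 mm wide; open, the fingers measure 114 mm over their backs; the gripper's body (76 mm by 85 mm) begins 54 mm behind the grasp point. The pads swing forward as they close: fully open they stand 13 mm farther back than shut.
Start: joints at [-0.869, 0.385, 0.008, 0, -1.194, -0.259], TCP at [267.806, -564.694, 231.312] pointing down, gripper open.
Joint ranges: [-3.14, 3.14], [-1.21, 2.06], [-1.07, 1.41], [-3.16, 2.05], [-2.99, -0.16], [-3.1, 3.1]. Speed limits (rad/s): [2.79, 2.79, 3.14, 3.14, 3.14, 3.14].

### API

Orientations are given as a unit quaternion [w, x, y, z].
In Python, from plant import manip gives the robot as it stands.
- The arm moves only by the shell command python3 -m crank 'ROWS' [OPENING] [FORCE]. ROWS is JSON, a list of rows, each a list of 4 numbers: the shift along the tool's x, y, z in mm, then the turn about the tool's z in degrees. In form: [[dx, dy, dz, yaw], ...]. A call has 1 to 10 rows; each row shifts and turns the commanded pose from where the row before left it, along the tool's axes as they then stand; what a row does not reach is not made up. A row lasts 1/8 s, in which the tool goes at most 62.5 mm and 10.7 degrees, less where a joint would pass 70% of its speed; a pose out of reach is approached as far as the arm can. A call is refused whole if a number of a shift passes 62.5 or a number of a turn 10.7, either way. A call with a gripper value outside its range is refused whole. OPENING is the closure in counts, from 0 (fully open) to 255 (shut), set as the call begins (- or left out, the last holds). The fingers move at their own pace and stop on an object; FORCE is the grip in N (left out, the last holds). Time passes only in rows, so rows that do not move let the fingers close. It gives the time, the measured TCP pose, the force, the opening and the grip force at its end, in the units of the state.
- manip.sense(): the state, without advancing time (a new reading comes with each control period).
- manip.read_camera(name): name is "scene" or "top" or "wrist"; returns the picture (384x512x3 uint8, red, green, blue); there is no depth.
- manip.calibration(name): a dict with "K" (3x3 intrinsics, pixels), "extrinsics" (4x4, takes a point from camera to world coordinates). Camera axes: x right, y down, z forward; pixel columns grow to the right and rows downward; lengths in mm; the calibration is good to about 2 mm. A picture is of the moment at which its call begins: read the wrist's pose just before it. calibration takes no time and is no camera call; for the wrist camera it gives the pose at the moment of the call.
- manip.job_done(): hands the job in; it is judged then, once.
Trained networks look in the newest picture that a camera, given by its name, has taken for a name from the list of things; names that differ only in an ending like _2 or _b are one class to them, and where a whole thing is asked for, a point or a joint stands for the part that bears it (a point fixed in the world has none). Each returns a list of dicts, best first, with "score" (0 to 1); they miss things now and then, are a little off and sometimes report something else, mostly with a low value. They report only what shows in the picture. A call takes as long as a camera call.
- manip.outline_of(thing, camera): "pixels" (384x512 bool, what is visible of it) and "extent" ([left, top, width, height] in pixels, round what is visible of it).
- manip.spot_point(thing, camera): "centre" ([column, row] in pixels: a listed point, or the origin of a listed thing).
The state is a dict: "time_s": time; "qpos": joint angles; "joint_vel": joint speeds; "tau": joint torques, N m; "ee_pos": TCP position; "orientation": TCP orientation; "ft_force": force on the tool from outside, world axes, zero at the start; "wrist_torque": the same for the moment, N m; "opening": opening from 0.0 (shut) to 1.0 (fully open); "grip_force": force on a finger pad.
Only numpy, scipy, OpenCV 4.12 (cv2) and the standard library are available. Lean on these libraries where they do the work, as an engineer would, in place of code of your own. Each camera call takes 0.05 s, during which the arm holds its last target. There are 200 camera calls.

## Working session

There is one attempt and no reset: what is moved stays moved. The work goes in short steps, Python scripts to look and compute and a shell command to move; the robot and the scene stay as the last step left them, time stands still between calls to the robot, and variables do not carry over. Pictures are saved under pics/ and viewed, at most 14 in all, crops included, and the job is handed in when it is done.

```bash
ls; mkdir -p pics; python3 - <<'E'
from plant import manip
import cv2,numpy as np
print(manip.sense())
for n in ("scene","top"):
    im=manip.read_camera(n); cv2.imwrite(f"pics/{n}0.png",im[:,:,::-1])
    c=manip.calibration(n); print(n,c["K"],c["extrinsics"])
    for t in ["swage","puck","block","stop","plate","tray_long","tray_round","tray_square","tray_small","jar"]:
        r=manip.spot_point(t,n)
        print(t,[(np.round(d["centre"]),round(d["score"],2)) for d in r[:3]])
E
```

```text
pics
{'time_s': 0.0, 'qpos': array([-8.69379434e-01,  3.85572857e-01,  6.62326092e-03, -5.39624843e-04,
       -1.19402988e+00, -2.58588104e-01]), 'joint_vel': array([ 0.00030863,  0.00075629,  0.00184504, -0.00053985, -0.00081214,
        0.00081101]), 'tau': array([ 2.09646664e-04, -3.92289054e+01,  1.88397521e+01,  4.18601140e+00,
       -4.64769983e-03, -1.83976636e-05]), 'ee_pos': array([ 267.57173857, -564.16533945,  230.2047346 ]), 'orientation': array([-2.81630012e-04, -2.19512457e-01,  9.75609054e-01,  1.08402616e-03]), 'ft_force': array([-0.7807135 ,  0.1188791 , -0.19427925]), 'wrist_torque': array([ 0.01647879, -0.02753429,  0.00750066]), 'grip_force': 0.0, 'opening': 1.0023628709120733}
scene [[382.25948079   0.         253.49251372]
 [  0.         382.25948079 195.0556873 ]
 [  0.           0.           1.        ]] [[ 2.45093444e-01  8.17547635e-01 -5.21099864e-01  8.81270271e+02]
 [ 9.69494506e-01 -2.08396762e-01  1.29039502e-01 -9.47700008e+01]
 [-3.09958455e-03 -5.36830191e-01 -8.43684621e-01  7.34232597e+02]
 [ 0.00000000e+00  0.00000000e+00  0.00000000e+00  1.0000
[... 635 characters left out ...]
[ 3.89214646e-03 -9.96368384e-01  8.50581887e-02  4.04303913e+02]
 [-9.99992112e-01 -3.94536987e-03 -4.57640229e-04  9.17753736e-01]
 [ 7.91564270e-04 -8.50557366e-02 -9.96375880e-01  7.88639081e+02]
 [ 0.00000000e+00  0.00000000e+00  0.00000000e+00  1.00000000e+00]]
swage [(array([244., 138.]), 0.7)]
puck [(array([247., 140.]), 0.59)]
block [(array([245., 144.]), 0.76), (array([247., 176.]), 0.19)]
stop [(array([247., 176.]), 0.46)]
plate [(array([244., 156.]), 0.71)]
tray_long [(array([372., 132.]), 0.64), (array([277., 242.]), 0.35)]
tray_round [(array([368., 220.]), 0.66)]
tray_square [(array([132., 202.]), 0.61)]
tray_small [(array([136., 143.]), 0.59)]
jar [(array([275., 242.]), 0.92)]
```

```bash
python3 - <<'E'
import cv2
a=cv2.imread("pics/top0.png")[80:280,80:430]; cv2.imwrite("pics/top0c.png",cv2.resize(a,None,fx=2.2,fy=2.2,interpolation=cv2.INTER_CUBIC))
b=cv2.imread("pics/scene0.png")[140:340,90:440]; cv2.imwrite("pics/scene0c.png",cv2.resize(b,None,fx=2.2,fy=2.2,interpolation=cv2.INTER_CUBIC))
E
```

```text
(no output)
```

View pics/top0c.png

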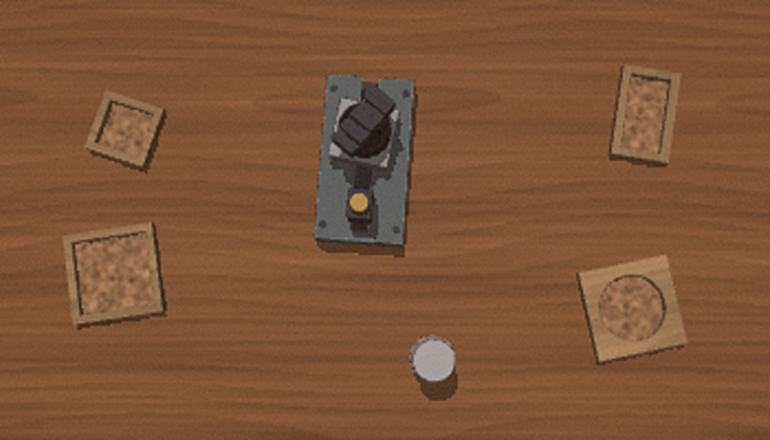

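View pics/scene0c.png

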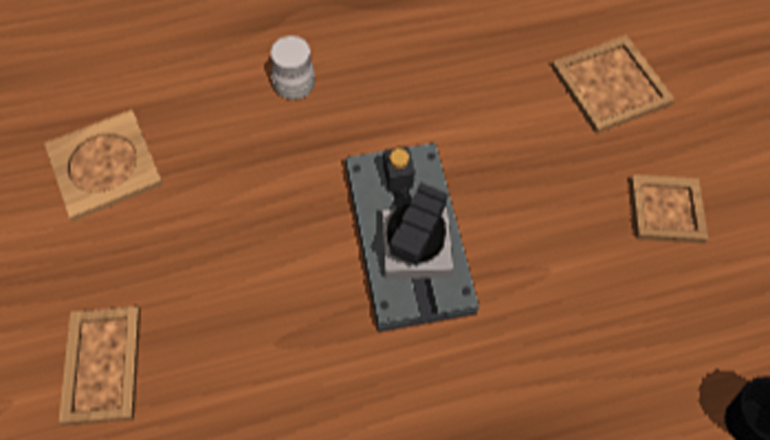

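Both views agree. In the top crop the bar lies diagonally at (365,120) on the puck and block, with the stop's brass screw at (358,202). The trays are at (125,130) small, (115,275) large square, (645,115) oblong and (632,308) round, and the jar is at (433,358).

```bash
cat > h.py <<'E'
from plant import manip
import cv2,numpy as np
from scipy.spatial.transform import Rotation as R
def plane(px,c,z):
    px=np.atleast_2d(np.asarray(px,float)); K,E=np.array(c["K"]),np.array(c["extrinsics"])
    d=np.c_[px,np.ones(len(px))]@np.linalg.inv(K).T@E[:3,:3].T; o=E[:3,3]
    return (o+d*((z-o[2])/d[:,2])[:,None])[:,:2]
def rect(mask,c,z):
    m=mask.astype(np.uint8); cs,_=cv2.findContours(m,cv2.RETR_EXTERNAL,cv2.CHAIN_APPROX_NONE)
    p=plane(max(cs,key=cv2.contourArea)[:,0,:],c,z).astype(np.float32)
    return cv2.minAreaRect(p)
def pose():
    s=manip.sense(); w,x,y,z=s["orientation"]; M=R.from_quat([x,y,z,w]).as_matrix()
    return s,M
def togo(x,y,z,closing_deg=None):
    """shift in tool axes, yaw (mod 180) so that tool y lies along closing_deg in world"""
    s,M=pose(); d=M.T@(np.array([x,y,z])-s["ee_pos"]); a=None
    if closing_deg is not None:
        cur=np.degrees(np.arctan2(M[1,1],M[0,1])); a=-((closing_deg-cur+90)%180-90)
    print("shift",np.round(d,1),"yaw",a,"(alt +-180)","q6",round(np.degrees(s["qpos"][5]),1),"t",s["time_s"])
E
python3 - <<'E'
from h import *
c=manip.calibration("top"); im=manip.read_camera("top")
for t,z in [("tray_long",10),("tray_round",10),("tray_square",10),("tray_small",10),("plate",24),("swage",90),("block",46),("jar",58),("puck",66)]:
    r=manip.outline_of(t,"top")
    if r: q=rect(r[0]["pixels"],c,z); print(t,round(r[0]["score"],2),np.round(q[0],1),np.round(q[1],1),round(q[2],1))
hsv=cv2.cvtColor(im,cv2.COLOR_RGB2HSV); m=(hsv[...,0]>15)&(hsv[...,0]<32)&(hsv[...,1]>110)&(hsv[...,2]>90)
sub=np.zeros_like(m);sub[150:200,225:260]=m[150:200,225:260]
ys,xs=np.nonzero(sub);print(len(xs),xs.mean(),ys.mean(),plane([xs.mean(),ys.mean()],c,67))
s,M=pose(); print(M.round(3)); print(manip.calibration("wrist"))
print("wrist cam in tool:",M.T@(np.array(manip.calibration("wrist")["extrinsics"])[:3,3]-s["ee_pos"]))
E
```

```text
tray_long 0.56 [ 617.  -261.9] [62.7 98.5] 80.6
tray_round 0.72 [ 414.9 -243.9] [93.9 97. ] 13.0
tray_square 0.88 [449.1 284.5] [95.7 97.4] 10.0
tray_small 0.7 [599.2 276.6] [67.8 64.7] 71.7
plate 0.77 [564.7  28.5] [ 89.9 171.8] 86.2
swage 0.66 [587.5  28. ] [29.1 66. ] 51.0
block 0.51 [562.5  32.6] [26.4 60.8] 0.2
jar 0.59 [365.5 -39.3] [37.3 39.7] 0.2
puck 0.6 [572.7  14.6] [16.6 44. ] 51.0
56 242.71428571428572 171.5 [[514.390997   31.9266185]]
[[-0.904 -0.429 -0.   ]
 [-0.429  0.904 -0.   ]
 [ 0.     0.    -1.   ]]
{'K': array([[273.05829651,   0.        , 257.66664304],
       [  0.        , 273.05829651, 196.98950304],
       [  0.        ,   0.        ,   1.        ]]), 'extrinsics': array([[-4.29295757e-01,  8.69201771e-01,  2.45343501e-01,
         2.06668785e+02],
       [ 9.03163967e-01,  4.13146322e-01,  1.16640321e-01,
        -5.94762840e+02],
       [ 2.12082394e-05,  2.71658604e-01, -9.62393684e-01,
         3.73927623e+02],
       [ 0.00000000e+00,  0.00000000e+00,  0.00000000e+00,
         1.00000000e+00]])}
wrist cam in tool: [  68.11801524   -0.97977148 -142.6044127 ]
```

```bash
python3 -m crank '[[-30,22,0,0],[-50,36.5,0,0],[-50,36.5,0,0],[-50,36.5,0,0],[-50,36.5,0,0],[-50,36.5,0,0],[-50,36.5,0,0],[-50,36.5,0,0],[-50,36.5,0,0],[-50,36.5,0,0]]' 0 60
python3 -m crank '[[-40,30,0,0],[-23,20,0,0],[0,0,0,10.7],[0,0,0,10.7],[0,0,0,10.7],[0,0,0,10.7],[0,0,0,10.7],[0,0,0,10.5],[0,0,0,0],[0,0,0,0]]'
python3 - <<'E'
from h import *
c=manip.calibration("wrist"); im=manip.read_camera("wrist"); cv2.imwrite("pics/w1.png",im[:,:,::-1])
for t,z in [("swage",90),("block",46),("puck",66),("plate",24)]:
    r=manip.outline_of(t,"wrist")
    if r: q=rect(r[0]["pixels"],c,z); print(t,round(r[0]["score"],2),np.round(q[0],1),np.round(q[1],1),round(q[2],1),r[0]["extent"])
togo(587.5,28,170,51)
E
```

```text
time_s: 2.85
ee_pos: [552.1, -40.4, 231.7]
orientation: [0.0, -0.22, 0.976, -0.0]
ft_force: [0.6, 0.1, 0.4]
opening: 0.999
grip_force: 0.0
time_s: 4.1
ee_pos: [586.8, 29.8, 231.4]
orientation: [0.0, 0.33, 0.944, 0.0]
ft_force: [-0.4, 0.4, 0.4]
opening: 1.0
grip_force: 0.0
swage 0.96 [588.2  28.5] [26.4 67.2] 51.1 [246.7, 153.7, 24.1, 63.3]
block 0.62 [590.8  49. ] [23.5 61.1] 85.1 [225.5, 144.6, 63.6, 61.2]
puck 0.77 [573.7  13.9] [12.4 41.2] 48.2 [234.3, 160.2, 42.3, 38.2]
shift [-1.7 -1.  61.3] yaw 0.4124264018785908 (alt +-180) q6 -147.3 t 4.35
```

View pics/w1.png

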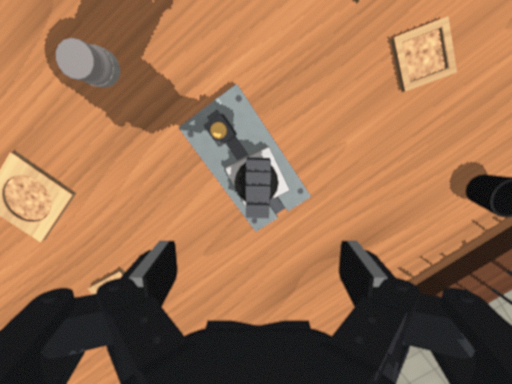

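The wrist view shows the bar upright at (258,187) on the puck, aligned with the tool. Its size of 26x67 mm and angle of 51° match the top view, so I'm descending.

```bash
python3 -m crank '[[-1.5,-1,20,0],[0,0,25,0],[0,0,30,0],[0,0,30,0],[0,0,20,0],[0,0,15,0],[0,0,10,0],[0,0,5.5,0],[0,0,0,0],[0,0,0,0]]' 0 60
python3 -m crank '[[0,0,0,0],[0,0,0,0],[0,0,0,0],[0,0,0,0],[0,0,0,0],[0,0,0,0],[0,0,0,0],[0,0,0,0]]' 255 60
```

```text
time_s: 5.6
ee_pos: [587.9, 28.3, 76.5]
orientation: [0.001, 0.331, 0.944, 0.0]
ft_force: [-0.8, 0.1, -0.6]
opening: 1.002
grip_force: 0.0
time_s: 6.6
ee_pos: [587.8, 28.2, 76.3]
orientation: [0.0, 0.331, 0.944, 0.0]
ft_force: [-0.1, -0.2, 4.9]
opening: 0.283
grip_force: 59.9
```

```bash
python3 -m crank '[[0,0,-5,0],[0,0,-15,0],[0,0,-25,0],[0,0,-25,0],[0,0,-20,-10],[0,0,0,-10],[0,0,0,-9.6],[0,0,0,0]]'
python3 - <<'E'
from h import *
togo(617,-262,160,80.6)
E
```

```text
time_s: 7.6
ee_pos: [587.0, 28.0, 166.0]
orientation: [-0.0, 0.08, 0.997, 0.0]
ft_force: [-0.3, -0.9, -2.9]
opening: 0.289
grip_force: 59.2
shift [ -75.7 -281.6    6. ] yaw 0.24679643878388902 (alt +-180) q6 -117.7 t 7.6
```

```bash
python3 -m crank '[[-6,-20,0,0],[-11,-40,0,0],[-13,-50,0,0],[-13,-50,0,0],[-13,-50,0,0],[-11,-40,0,0],[-6,-22,0,0],[-3,-10,0,0],[0,0,0,0],[0,0,0,0]]'
python3 - <<'E'
from h import *
c=manip.calibration("wrist"); im=manip.read_camera("wrist"); cv2.imwrite("pics/w2.png",im[:,:,::-1])
for t,z in [("tray_long",10),("swage",110)]:
    r=manip.outline_of(t,"wrist")
    if r: q=rect(r[0]["pixels"],c,z); print(t,round(r[0]["score"],2),np.round(q[0],1),np.round(q[1],1),round(q[2],1),r[0]["extent"])
togo(617,-262,14.5,80.6)
E
```

```text
time_s: 8.85
ee_pos: [618.2, -261.1, 165.9]
orientation: [-0.0, 0.078, 0.997, 0.0]
ft_force: [-0.1, 0.4, -2.8]
opening: 0.286
grip_force: 59.3
swage 0.9 [ 653.7 -266.8] [ 41.4 107.6] 81.1 [234.1, 186.9, 48.9, 124.4]
shift [  1.2  -1.  151.6] yaw 0.4544452794573317 (alt +-180) q6 -89.8 t 9.0
```

View pics/w2.png

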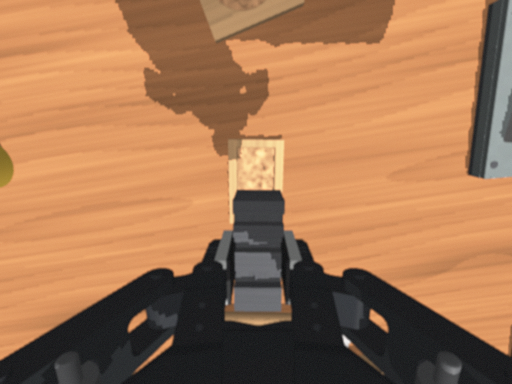

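The bar is held square between the pads, spanning rows 187–311 around column 258. The tray behind it is centred at column 257 with its edges at rows about 138 and 320. Next I'll check the lengthwise centring.

```bash
python3 - <<'E'
from h import *
c=manip.calibration("wrist")
print("tray",plane([[256.5,138],[257.5,321]],c,10), plane([[229,150],[284,150]],c,10))
print("swage top",plane([[258,191],[258,311]],c,180))
E
```

```text
tray [[ 569.68098775 -255.11560835]
 [ 800.6771542  -290.21245681]] [[ 577.65437724 -286.54565736]
 [ 586.87383078 -227.64884495]]
swage top [[ 584.35182762 -256.10124643]
 [ 652.31232429 -266.71132671]]
```

```bash
python3 -m crank '[[1.2,-1.6,20,0],[0,0,35,0],[0,0,35,0],[0,0,25,0],[0,0,15,0],[0,0,10,0],[0,0,5,0],[0,0,3,0],[0,0,1,0],[0,0,0,0]]'
```

```text
time_s: 10.25
ee_pos: [617.0, -263.8, 17.3]
orientation: [0.0, 0.079, 0.997, -0.0]
ft_force: [1.3, -0.2, -0.8]
opening: 0.287
grip_force: 59.3
```

```bash
python3 -m crank '[[0,1,1,0],[0,0,1,0],[0,0,0.5,0],[0,0,0,0],[0,0,0,0]]'
```

```text
time_s: 10.88
ee_pos: [616.9, -262.7, 14.4]
orientation: [0.0, 0.079, 0.997, 0.0]
ft_force: [-0.1, -0.5, -1.3]
opening: 0.284
grip_force: 59.4
```

```bash
python3 -m crank '[[0,0,0.5,0],[0,0,0.3,0],[0,0,0,0],[0,0,0,0]]'

```

```text
time_s: 11.38
ee_pos: [616.9, -262.7, 14.3]
orientation: [0.0, 0.079, 0.997, -0.0]
ft_force: [-2.8, 1.5, 5.7]
opening: 0.287
grip_force: 60.1
```

Contact felt at 14.3, so I'm releasing and lifting. I'll check the placement on the way up.

```bash
python3 -m crank '[[0,0,0,0],[0,0,0,0],[0,0,0,0],[0,0,0,0],[0,0,0,0],[0,0,0,0]]' 0
python3 -m crank '[[0,0,-15,0],[0,0,-40,0],[0,0,-50,0],[0,0,-50,0],[0,0,-20,0],[0,0,0,0]]'
python3 - <<'E'
from h import *
c=manip.calibration("wrist"); im=manip.read_camera("wrist"); 
for t,z in [("tray_long",10),("swage",28)]:
    r=manip.outline_of(t,"wrist")
    if r: q=rect(r[0]["pixels"],c,z); print(t,round(r[0]["score"],2),np.round(q[0],1),np.round(q[1],1),round(q[2],1),r[0]["extent"])
c=manip.calibration("top"); im=manip.read_camera("top"); cv2.imwrite("pics/top1.png",im[:,:,::-1])
hsv=cv2.cvtColor(im,cv2.COLOR_RGB2HSV)
for t,z in [("puck",66),("block",46)]:
    r=manip.outline_of(t,"top")
    if r: q=rect(r[0]["pixels"],c,z); print(t,round(r[0]["score"],2),np.round(q[0],1),np.round(q[1],1),round(q[2],1),r[0]["extent"])
togo(572,24,200,86.2)
E
```

```text
time_s: 12.12
ee_pos: [616.9, -262.7, 13.5]
orientation: [0.0, 0.079, 0.997, -0.0]
ft_force: [0.3, -0.3, 0.2]
opening: 1.001
grip_force: 0.0
time_s: 12.88
ee_pos: [618.0, -263.0, 192.0]
orientation: [0.003, 0.079, 0.997, -0.0]
ft_force: [0.4, 0.3, 0.1]
opening: 1.001
grip_force: 0.0
tray_long 0.74 [ 617.6 -264.2] [60.8 97.8] 80.1 [232.9, 135.6, 51.1, 80.2]
swage 0.8 [ 617.4 -262.9] [25.2 65.7] 80.4 [249.1, 150.6, 21.2, 57.9]
puck 0.58 [584.8  27.3] [53.3 50.4] 14.4 [232.6, 127.0, 24.8, 22.5]
block 0.79 [584.3  27.8] [61.  63.2] 79.5 [228.7, 125.5, 31.6, 30.7]
shift [ 88.7 276.1 -12.8] yaw -5.2312720147429275 (alt +-180) q6 -89.7 t 13.175
```

The bar sits in tray_long within 1.5 mm. The puck is at (584.8,27.3) and the block is under it at about -10.5°. Next is the puck.

```bash
python3 -m crank '[[5,20,0,0],[11,40,0,0],[14,50,0,0],[14,50,0,0],[14,50,0,0],[11,40,0,0],[6,20,0,0],[3,11,0,0],[0,0,20,0],[0,0,0,0]]' 0 30
python3 - <<'E'
from h import *
c=manip.calibration("wrist"); im=manip.read_camera("wrist"); cv2.imwrite("pics/w3.png",im[:,:,::-1])
for t,z in [("puck",66),("block",46)]:
    r=manip.outline_of(t,"wrist")
    if r: q=rect(r[0]["pixels"],c,z); print(t,round(r[0]["score"],2),np.round(q[0],1),np.round(q[1],1),round(q[2],1),r[0]["extent"])
togo(584.8,27.3,53,80)
E
```

```text
time_s: 14.42
ee_pos: [582.9, 26.3, 166.9]
orientation: [-0.002, 0.079, 0.997, -0.001]
ft_force: [-0.9, 0.5, 0.7]
opening: 1.001
grip_force: 0.0
puck 0.57 [585.5  26.8] [53.9 50.9] 10.3 [230.2, 170.3, 57.2, 56.6]
block 0.65 [585.8  28. ] [60.  62.9] 77.9 [231.8, 161.6, 62.4, 64.8]
shift [-1.000e-01  9.000e-01  1.161e+02] yaw 0.9162753073741641 (alt +-180) q6 -117.6 t 14.575
```

View pics/w3.png

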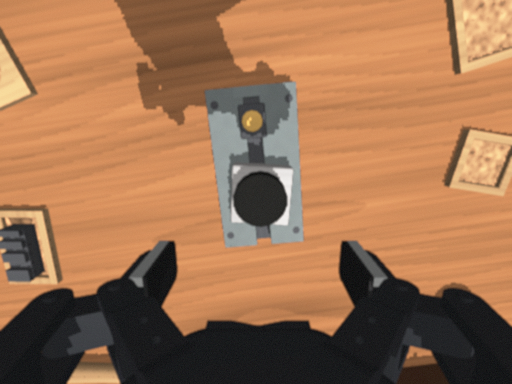

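The puck is a full disc at (260,199) on the block, and the bar lies in its tray at (20,250). Descending.

```bash
python3 -m crank '[[-0.4,0.9,15,0],[0,0,25,0],[0,0,25,0],[0,0,20,0],[0,0,15,0],[0,0,10,0],[0,0,6,0],[0,0,0,0],[0,0,0,0]]' 0 30
python3 -m crank '[[0,0,0,0],[0,0,0,0],[0,0,0,0],[0,0,0,0],[0,0,0,0],[0,0,0,0],[0,0,0,0]]' 255 30
```

```text
time_s: 15.7
ee_pos: [585.0, 28.0, 53.1]
orientation: [0.001, 0.079, 0.997, 0.0]
ft_force: [-0.1, 0.1, 0.1]
opening: 0.996
grip_force: 0.0
time_s: 16.58
ee_pos: [584.7, 27.9, 53.3]
orientation: [0.0, 0.079, 0.997, 0.0]
ft_force: [-2.1, 0.0, 5.5]
opening: 0.586
grip_force: 31.1
```

```bash
python3 -m crank '[[0,0,-5,0],[0,0,-15,0],[0,0,-30,0],[0,0,-30,0],[5,-12,-20,0],[10,-25,0,0],[18,-43,0,0],[18,-43,0,0],[18,-43,0,0],[18,-43,0,0]]'
python3 -m crank '[[16,-38,0,0],[11,-26,0,0],[7,-14,0,0],[4,-8,0,0],[0,0,0,0],[0,0,0,0]]'
python3 - <<'E'
from h import *
c=manip.calibration("wrist"); im=manip.read_camera("wrist"); cv2.imwrite("pics/w4.png",im[:,:,::-1])
for t,z in [("tray_round",10),("puck",160)]:
    r=manip.outline_of(t,"wrist")
    if r: q=rect(r[0]["pixels"],c,z); print(t,round(r[0]["score"],2),np.round(q[0],1),np.round(q[1],1),round(q[2],1),r[0]["extent"])
togo(414.9,-243.9,12,None)
E
```

```text
time_s: 17.82
ee_pos: [463.1, -166.6, 151.6]
orientation: [-0.001, 0.079, 0.997, 0.0]
ft_force: [0.2, -0.4, -0.8]
opening: 0.593
grip_force: 31.4
time_s: 18.58
ee_pos: [415.2, -243.4, 152.5]
orientation: [0.0, 0.078, 0.997, 0.0]
ft_force: [0.3, -0.2, -1.6]
opening: 0.587
grip_force: 31.4
tray_round 0.59 [ 415.5 -245.4] [93.  92.3] 12.5 [202.3, 131.9, 109.0, 85.8]
puck 0.6 [ 418.  -243.7] [52.  57.6] 61.7 [207.8, 201.2, 96.5, 99.8]
shift [  0.2  -0.6 140.5] yaw None (alt +-180) q6 -88.0 t 18.725
```

View pics/w4.png

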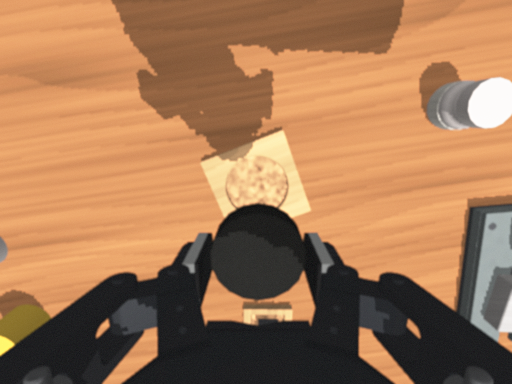

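The puck is held centrally at (258,251). The round recess behind it is centred on column 257, and the measured tray centre (415.5,-245.4) agrees with the top view to within 2 mm. Lowering.

```bash
python3 -m crank '[[0.2,-1.3,15,0],[0,0,30,0],[0,0,35,0],[0,0,25,0],[0,0,15,0],[0,0,10,0],[0,0,6,0],[0,0,3,0],[0,0,0,0],[0,0,0,0]]'
python3 -m crank '[[0,0,0.7,0],[0,0,0.5,0],[0,0,0,0],[0,0,0,0]]'
```

```text
time_s: 19.98
ee_pos: [414.7, -245.2, 13.9]
orientation: [0.0, 0.079, 0.997, -0.0]
ft_force: [0.9, -0.4, -1.0]
opening: 0.586
grip_force: 31.4
time_s: 20.48
ee_pos: [414.4, -245.1, 12.3]
orientation: [0.0, 0.079, 0.997, -0.0]
ft_force: [-0.5, 0.8, -0.0]
opening: 0.591
grip_force: 31.4
```

```bash
python3 -m crank '[[0,0,0.6,0],[0,0,0.5,0],[0,0,0,0],[0,0,0,0]]'

```

```text
time_s: 20.98
ee_pos: [414.3, -245.1, 11.3]
orientation: [0.0, 0.079, 0.997, -0.0]
ft_force: [-0.6, -0.0, 2.9]
opening: 0.584
grip_force: 31.6
```

```bash
python3 -m crank '[[0,0,0,0],[0,0,0,0],[0,0,0,0],[0,0,0,0],[0,0,0,0],[0,0,0,0]]' 0
python3 -m crank '[[0,0,-15,0],[0,0,-40,0],[0,0,-50,0],[0,0,-50,0],[0,0,-20,0],[0,0,0,0]]'
python3 - <<'E'
from h import *
c=manip.calibration("wrist"); im=manip.read_camera("wrist")
for t,z in [("tray_round",10),("puck",24)]:
    r=manip.outline_of(t,"wrist")
    if r: q=rect(r[0]["pixels"],c,z); print(t,round(r[0]["score"],2),np.round(q[0],1),np.round(q[1],1),round(q[2],1),r[0]["extent"])
E
python3 -m crank '[[-8,20,0,0],[-15,35,0,0],[-20,47,0,0],[-20,47,0,0],[-20,47,0,0],[-20,47,0,0],[-13,30,0,0],[-7,16,0,0],[-2,7,0,0],[0,0,0,0]]'
python3 - <<'E'
from h import *
c=manip.calibration("wrist"); im=manip.read_camera("wrist"); cv2.imwrite("pics/w5.png",im[:,:,::-1])
for t,z in [("block",46),("stop",59)]:
    r=manip.outline_of(t,"wrist")
    if r: q=rect(r[0]["pixels"],c,z); print(t,round(r[0]["score"],2),np.round(q[0],1),np.round(q[1],1),round(q[2],1),r[0]["extent"])
togo(584.5,28,32,79.5)
E
```

```text
time_s: 21.72
ee_pos: [414.4, -245.1, 11.2]
orientation: [-0.0, 0.079, 0.997, -0.0]
ft_force: [1.0, 0.4, 0.7]
opening: 1.004
grip_force: 0.0
time_s: 22.48
ee_pos: [415.2, -245.3, 187.8]
orientation: [0.002, 0.079, 0.997, -0.0]
ft_force: [-0.3, 0.2, -0.5]
opening: 1.001
grip_force: 0.0
tray_round 0.78 [ 415.5 -245.4] [93.1 91.9] 12.2 [208.4, 126.1, 98.8, 99.2]
puck 0.61 [ 415.  -245.7] [49.6 51.6] 81.0 [235.4, 157.5, 45.6, 43.5]
time_s: 23.88
ee_pos: [583.7, 27.1, 185.7]
orientation: [-0.001, 0.079, 0.997, -0.0]
ft_force: [-0.2, -0.9, 0.3]
opening: 0.998
grip_force: 0.0
block 0.64 [586.5  28. ] [60.6 63.1] 77.1 [228.5, 158.1, 61.8, 60.1]
stop 0.89 [514.8  31.1] [22.9 29.4] 85.9 [239.8, 99.7, 24.9, 37.6]
shift [ -0.6   1.4 154.3] yaw 1.4014542184138747 (alt +-180) q6 -117.6 t 24.025
```

View pics/w5.png

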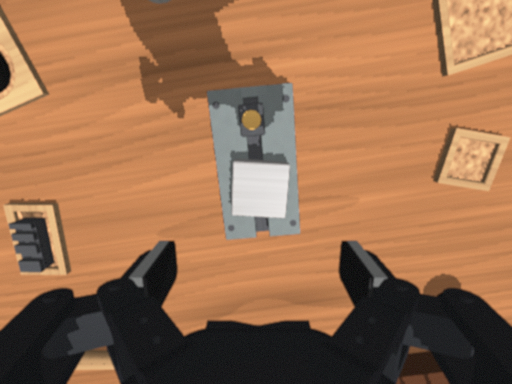

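The puck is in. The bare block shows at (260,190). I'll fit its bright top face for the angle.

```bash
python3 - <<'E'
from h import *
im=cv2.imread("pics/w5.png"); g=im.min(2); roi=g[150:225,222:300]
print(np.percentile(roi,[5,30,50,60,80,95]))
m=np.zeros(g.shape,bool); m[150:225,222:300]=roi>175
c=manip.calibration("wrist"); q=rect(m,c,46); print(q,m.sum()); togo(*q[0],32,None)
cs,_=cv2.findContours(m.astype(np.uint8),0,2); p=max(cs,key=cv2.contourArea); print(cv2.approxPolyDP(p,5,True)[:,0], plane(cv2.approxPolyDP(p,5,True)[:,0],c,46).round(1))
E
```

```text
[ 87. 146. 172. 217. 222. 226.]
((589.1021728515625, 27.839153289794922), (58.4842414855957, 58.86270523071289), 77.89173126220703) 2907
shift [ -5.1   2.  154.3] yaw None (alt +-180) q6 -117.6 t 24.025
[[235 162]
 [232 214]
 [284 217]
 [289 166]] [[554.7   7.1]
 [610.4  -6.4]
 [622.8  49.5]
 [567.7  62. ]]
```

```bash
python3 -m crank '[[-4,2,20,3],[0,0,35,0],[0,0,35,0],[0,0,30,0],[0,0,20,0],[0,0,10,0],[0,0,4.5,0],[0,0,0,0],[0,0,0,0]]' 0 80
python3 -m crank '[[0,0,0,0],[0,0,0,0],[0,0,0,0],[0,0,0,0],[0,0,0,0],[0,0,0,0],[0,0,0,0]]' 255 80
```

```text
time_s: 25.15
ee_pos: [589.1, 29.1, 32.6]
orientation: [0.001, 0.105, 0.994, 0.0]
ft_force: [0.1, -0.6, 0.9]
opening: 0.995
grip_force: 0.0
time_s: 26.02
ee_pos: [588.9, 28.7, 33.1]
orientation: [0.0, 0.104, 0.995, -0.0]
ft_force: [-1.9, -1.1, 6.0]
opening: 0.676
grip_force: 86.8
```

```bash
python3 -m crank '[[0,0,-2,0],[0,0,-8,0],[0,0,-20,0],[0,0,-25,0],[0,0,-25,0],[0,0,-25,0],[0,0,-15,0],[0,0,0,0]]'
python3 -m crank '[[8,9,0,0],[18,21,0,0],[28,33,0,0],[32,37,0,0],[32,37,0,0],[28,33,0,0],[20,23,0,0],[12,14,0,0],[8,9,0,0],[4,5,0,0]]'
python3 -m crank '[[0,0,0,-6],[0,0,0,-10],[0,0,0,-6],[0,0,0,0],[0,0,0,0]]'
python3 - <<'E'
from h import *
c=manip.calibration("wrist"); im=manip.read_camera("wrist"); cv2.imwrite("pics/w6.png",im[:,:,::-1])
for t,z in [("tray_square",10),("block",164)]:
    r=manip.outline_of(t,"wrist")
    if r: q=rect(r[0]["pixels"],c,z); print(t,round(r[0]["score"],2),np.round(q[0],1),np.round(q[1],1),round(q[2],1),r[0]["extent"])
togo(449,284.5,14,100)
E
```

```text
time_s: 27.02
ee_pos: [588.7, 29.1, 152.3]
orientation: [0.001, 0.105, 0.994, 0.0]
ft_force: [0.3, 0.3, -7.6]
opening: 0.676
grip_force: 87.4
time_s: 28.28
ee_pos: [448.5, 284.7, 151.4]
orientation: [-0.0, 0.105, 0.994, -0.0]
ft_force: [0.8, -0.5, -6.6]
opening: 0.676
grip_force: 87.4
time_s: 28.9
ee_pos: [448.9, 284.3, 151.6]
orientation: [-0.0, -0.086, 0.996, -0.0]
ft_force: [0.7, -0.0, -6.5]
opening: 0.675
grip_force: 87.4
tray_square 0.85 [427.2 281.4] [48.5 92.4] 9.9 [213.8, 142.2, 91.2, 44.2]
block 0.97 [445.5 282.9] [64.  59.3] 9.7 [200.5, 190.1, 118.6, 110.9]
shift [-2.000e-01 -1.000e-01  1.377e+02] yaw -0.09075881228736193 (alt +-180) q6 -130.0 t 29.05
```

View pics/w6.png

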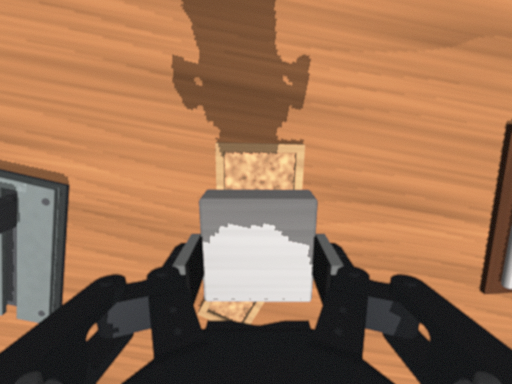

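The block hangs at columns 200–318 with its centre on 259. The tray's near edge is at row 143 with its centre on column 259.5, so the two are aligned. That puts the tray centre at about (448.6,285.2). Lowering.

```bash
python3 -m crank '[[-0.5,0.3,15,0],[0,0,30,0],[0,0,35,0],[0,0,25,0],[0,0,15,0],[0,0,8,0],[0,0,5,0],[0,0,2,0],[0,0,0,0],[0,0,0,0]]'
python3 -m crank '[[0,0,0.8,0],[0,0,0.6,0],[0,0,0,0],[0,0,0,0]]'
```

```text
time_s: 30.3
ee_pos: [449.5, 285.4, 17.3]
orientation: [0.0, -0.087, 0.996, 0.0]
ft_force: [0.2, -0.3, -7.0]
opening: 0.67
grip_force: 87.3
time_s: 30.8
ee_pos: [449.2, 285.1, 15.3]
orientation: [0.0, -0.087, 0.996, 0.0]
ft_force: [-1.1, 0.5, -6.8]
opening: 0.67
grip_force: 87.3
```

```bash
python3 -m crank '[[0,0,0.8,0],[0,0,0.6,0],[0,0,0.5,0],[0,0,0,0],[0,0,0,0]]'
```

```text
time_s: 31.42
ee_pos: [449.2, 285.1, 13.4]
orientation: [0.0, -0.087, 0.996, 0.0]
ft_force: [0.1, 0.4, -5.7]
opening: 0.672
grip_force: 87.3
```

```bash
python3 -m crank '[[0,0,0.4,0],[0,0,0.4,0],[0,0,0,0],[0,0,0,0]]'
```

```text
time_s: 31.92
ee_pos: [449.3, 285.1, 13.1]
orientation: [0.0, -0.087, 0.996, 0.0]
ft_force: [-1.7, -0.5, 0.5]
opening: 0.67
grip_force: 88.2
```

```bash
python3 -m crank '[[0,0,0,0],[0,0,0,0],[0,0,0,0],[0,0,0,0],[0,0,0,0],[0,0,0,0]]' 0
python3 -m crank '[[0,0,-15,0],[0,0,-40,0],[0,0,-50,0],[0,0,-50,0],[0,0,-20,0],[0,0,0,0]]'
python3 - <<'E'
from h import *
c=manip.calibration("wrist"); im=manip.read_camera("wrist")
for t,z in [("tray_square",10),("block",26)]:
    r=manip.outline_of(t,"wrist")
    if r: q=rect(r[0]["pixels"],c,z); print(t,round(r[0]["score"],2),np.round(q[0],1),np.round(q[1],1),round(q[2],1),r[0]["extent"])
E
python3 -m crank '[[-1,-18,0,0],[-3,-35,0,0],[-4,-50,0,0],[-4,-50,0,0],[-4,-50,0,0],[-3,-32,0,0],[-1,-18,0,0],[0,-8,0,7],[0,0,0,6.8],[0,0,0,0]]'
python3 - <<'E'
from h import *
c=manip.calibration("wrist"); im=manip.read_camera("wrist"); cv2.imwrite("pics/w7.png",im[:,:,::-1])
for t,z in [("plate",24),("stop",59)]:
    r=manip.outline_of(t,"wrist")
    if r: q=rect(r[0]["pixels"],c,z); print(t,round(r[0]["score"],2),np.round(q[0],1),np.round(q[1],1),round(q[2],1),r[0]["extent"])
hsv=cv2.cvtColor(im,cv2.COLOR_RGB2HSV); e=[int(v) for v in r[0]["extent"]]
m=np.zeros(im.shape[:2],bool); sl=np.s_[e[1]:e[1]+e[3],e[0]:e[0]+e[2]]; m[sl]=((hsv[...,1]>110)&(hsv[...,2]>90)&(hsv[...,0]>14)&(hsv[...,0]<32))[sl]
ys,xs=np.nonzero(m); print(len(xs),xs.mean(),ys.mean(),plane([xs.mean(),ys.mean()],c,67))
togo(514.5,31.8,36,86.2)
E
```

```text
time_s: 32.67
ee_pos: [449.2, 285.1, 12.6]
orientation: [-0.0, -0.087, 0.996, 0.0]
ft_force: [-0.4, 0.4, 0.2]
opening: 0.997
grip_force: 0.0
time_s: 33.42
ee_pos: [449.9, 285.8, 190.4]
orientation: [0.002, -0.087, 0.996, 0.002]
ft_force: [0.4, 0.0, -0.7]
opening: 1.0
grip_force: 0.0
block 0.57 [446.7 283.9] [60.7 59.5] 9.8 [232.2, 152.2, 54.3, 53.6]
time_s: 34.83
ee_pos: [513.8, 31.3, 187.1]
orientation: [-0.001, 0.033, 0.999, -0.0]
ft_force: [-0.0, -0.1, -0.1]
opening: 0.997
grip_force: 0.0
plate 0.89 [564.6  27.9] [ 90.1 171.5] 86.3 [218.4, 151.5, 81.8, 136.3]
stop 0.57 [509.5  31.9] [23.3 38.8] 85.7 [248.9, 165.7, 21.8, 38.8]
268 258.32089552238807 191.7089552238806 [[514.5655246   31.44585554]]
shift [ -0.6   0.2 151.4] yaw 0.08841429425909553 (alt +-180) q6 -115.3 t 34.975
```

View pics/w7.png

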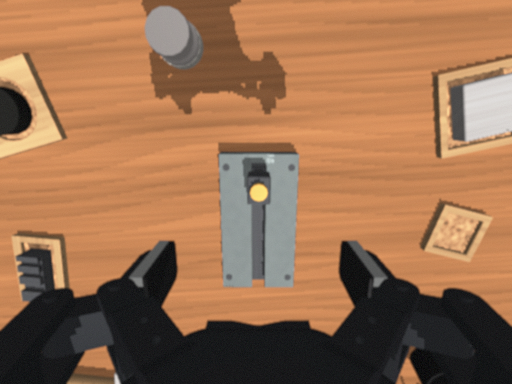

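The block lies in its tray, about 2 mm off centre. The stop's screw is at (258,192) and the slot runs straight down column 258 to the open end at about row 285. The tool is aligned, so I'm grasping the stop.

```bash
python3 -m crank '[[-0.6,0.2,20,0],[0,0,35,0],[0,0,35,0],[0,0,30,0],[0,0,18,0],[0,0,10,0],[0,0,5,0],[0,0,0,0],[0,0,0,0]]' 0 60
python3 -m crank '[[0,0,0,0],[0,0,0,0],[0,0,0,0],[0,0,0,0],[0,0,0,0],[0,0,0,0],[0,0,0,0],[0,0,0,0]]' 255 60
python3 -m crank '[[0,0,-1,0],[0,0,-1,0],[0,0,0,0],[0,0,0,0]]'
python3 - <<'E'
from h import *
s,M=pose(); print(M.round(4)); u=np.array([np.cos(np.radians(-3.75)),np.sin(np.radians(-3.75))])
p=s["ee_pos"][:2]-[564.65,28.0]; print("along",p@u,"across",p@[-u[1],u[0]]); togo(*(np.array([564.65,28.0])+u*108),36,86.25)
E
```

```text
time_s: 36.1
ee_pos: [515.3, 31.8, 35.3]
orientation: [0.001, 0.033, 0.999, 0.0]
ft_force: [0.5, -0.1, -0.2]
opening: 1.003
grip_force: 0.0
time_s: 37.1
ee_pos: [515.1, 31.8, 34.9]
orientation: [0.0, 0.033, 0.999, 0.0]
ft_force: [0.5, 1.9, 3.4]
opening: 0.268
grip_force: 59.5
time_s: 37.6
ee_pos: [514.4, 31.5, 36.3]
orientation: [-0.0, 0.034, 0.999, -0.0]
ft_force: [-0.4, 0.1, -2.2]
opening: 0.272
grip_force: 58.8
[[-9.978e-01  6.700e-02 -7.000e-04]
 [ 6.700e-02  9.978e-01 -2.000e-04]
 [ 7.000e-04 -2.000e-04 -1.000e+00]]
along -50.34507657740084 across 0.2334326502342115
shift [-158.3    0.     0.2] yaw -0.08981330972150658 (alt +-180) q6 -115.4 t 37.6
```

```bash
python3 -m crank '[[-5,0,0,0],[-10,0,0,0],[-10,0,0,0],[-10,0,0,0],[-10,0,0,0],[-10,0,0,0],[-5,0,0,0],[0,0,0,0]]'
```

```text
time_s: 38.6
ee_pos: [574.8, 27.6, 36.5]
orientation: [-0.0, 0.034, 0.999, -0.0]
ft_force: [0.1, -0.6, -2.0]
opening: 0.271
grip_force: 58.8
```

Sliding freely: the side force is nearly zero and the stop follows the tool.

```bash
python3 -m crank '[[-5,0,0,0],[-12,0,0,0],[-12,0,0,0],[-12,0,0,0],[-12,0,0,0],[-10,0,0,0],[-7,0,0,0],[-4,0,0,0],[0,0,0,0]]'
```

```text
time_s: 39.72
ee_pos: [648.4, 22.7, 36.5]
orientation: [-0.0, 0.033, 0.999, 0.0]
ft_force: [0.1, 0.4, -2.1]
opening: 0.266
grip_force: 58.8
```

```bash
python3 -m crank '[[-5,0,0,0],[-8,0,0,0],[-8,0,0,0],[-5,0,0,0],[-2,0,0,0],[0,0,0,0],[0,0,-5,0],[0,0,-15,0],[0,0,-30,0]]'
python3 -m crank '[[0,0,-35,0],[0,0,-25,0],[0,0,-10,0],[0,0,0,0]]'
python3 - <<'E'
from h import *
togo(599.2,276.6,150,71.7)
togo(599.2,276.6,150,71.7+90)
E
```

```text
time_s: 40.85
ee_pos: [675.5, 20.7, 86.8]
orientation: [-0.001, 0.033, 0.999, -0.0]
ft_force: [0.5, 0.2, -2.0]
opening: 0.272
grip_force: 58.9
time_s: 41.35
ee_pos: [676.4, 20.9, 157.6]
orientation: [0.001, 0.033, 0.999, 0.0]
ft_force: [1.1, -0.5, -2.7]
opening: 0.27
grip_force: 58.9
shift [ 94.2 249.9   7.6] yaw 14.465749503177435 (alt +-180) q6 -109.3 t 41.35
shift [ 94.2 249.9   7.6] yaw -75.53425049682255 (alt +-180) q6 -109.3 t 41.35
```

```bash
python3 -m crank '[[6,16,0,0],[13,34,0,0],[17,45,0,0],[17,45,0,0],[17,45,0,0],[13,34,0,0],[7,20,0,0],[4,11,0,7.2],[0,0,0,7.2],[0,0,0,0]]'
python3 -m crank '[[0,0,0,0],[0,0,0,0]]'
python3 - <<'E'
from h import *
c=manip.calibration("wrist"); im=manip.read_camera("wrist"); cv2.imwrite("pics/w8.png",im[:,:,::-1])
for t,z in [("tray_small",10)]:
    r=manip.outline_of(t,"wrist")
    if r: q=rect(r[0]["pixels"],c,z); print(t,round(r[0]["score"],2),np.round(q[0],1),np.round(q[1],1),round(q[2],1),r[0]["extent"])
togo(599.2,276.6,34,71.7)
E
```

```text
time_s: 42.6
ee_pos: [598.8, 276.4, 155.8]
orientation: [-0.001, 0.158, 0.987, -0.001]
ft_force: [-0.5, -0.3, -2.2]
opening: 0.268
grip_force: 59.0
time_s: 42.85
ee_pos: [599.3, 276.2, 156.5]
orientation: [-0.0, 0.158, 0.987, -0.0]
ft_force: [-0.4, -0.1, -2.6]
opening: 0.27
grip_force: 59.0
tray_small 0.7 [599.3 278.8] [65.8 65.7] 70.8 [233.6, 155.5, 57.2, 62.1]
shift [  0.2   0.2 122.6] yaw 0.07949330700120072 (alt +-180) q6 -147.0 t 42.95
```

View pics/w8.png

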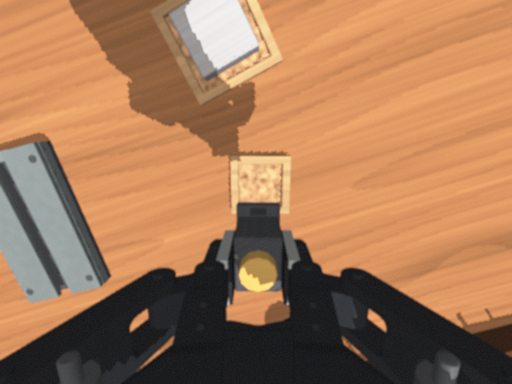

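The stop is held upright with its screw at (258,271). The small tray's near edge is at row 155 and its centre is near column 261, so I'll shift slightly to +y and lower.

```bash
python3 -m crank '[[0.5,1.5,15,0],[0,0,25,0],[0,0,30,0],[0,0,20,0],[0,0,15,0],[0,0,8,0],[0,0,5,0],[0,0,2,0],[0,0,0,0],[0,0,0,0]]'
python3 -m crank '[[0,0,0.7,0],[0,0,0.6,0],[0,0,0,0],[0,0,0,0]]'
```

```text
time_s: 44.2
ee_pos: [599.5, 278.3, 37.2]
orientation: [0.0, 0.158, 0.987, 0.0]
ft_force: [0.2, 0.9, -1.3]
opening: 0.267
grip_force: 59.0
time_s: 44.7
ee_pos: [599.3, 278.1, 35.3]
orientation: [0.0, 0.158, 0.987, -0.0]
ft_force: [0.6, 0.4, -1.7]
opening: 0.269
grip_force: 59.0
```

```bash
python3 -m crank '[[0,0,0.7,0],[0,0,0.7,0],[0,0,0.5,0],[0,0,0,0],[0,0,0,0]]'
```

```text
time_s: 45.32
ee_pos: [599.3, 278.1, 33.4]
orientation: [0.0, 0.158, 0.987, 0.0]
ft_force: [0.6, 0.3, -1.7]
opening: 0.269
grip_force: 59.0
```

```bash
python3 -m crank '[[0,0,0.5,0],[0,0,0.4,0],[0,0,0,0],[0,0,0,0]]'
```

```text
time_s: 45.82
ee_pos: [599.3, 278.2, 33.0]
orientation: [0.0, 0.158, 0.987, 0.0]
ft_force: [-1.6, 0.1, 1.2]
opening: 0.27
grip_force: 59.6
```

Contact at 33.0. I'm releasing, lifting and doing a last check.

```bash
python3 -m crank '[[0,0,0,0],[0,0,0,0],[0,0,0,0],[0,0,0,0],[0,0,0,0],[0,0,0,0]]' 0
python3 -m crank '[[0,0,-10,0],[0,0,-30,0],[0,0,-40,0],[0,0,-50,0],[0,0,-30,0],[0,0,0,0],[0,0,0,0]]'
python3 - <<'E'
from h import *
c=manip.calibration("wrist"); im=manip.read_camera("wrist"); cv2.imwrite("pics/w9.png",im[:,:,::-1])
for t,z in [("tray_small",10),("stop",57)]:
    r=manip.outline_of(t,"wrist")
    if r: q=rect(r[0]["pixels"],c,z); print(t,round(r[0]["score"],2),np.round(q[0],1),np.round(q[1],1),round(q[2],1))
print(manip.sense()["time_s"])
E
```

```text
time_s: 46.58
ee_pos: [599.3, 278.1, 32.5]
orientation: [0.0, 0.158, 0.987, 0.0]
ft_force: [-0.5, -0.9, -0.2]
opening: 0.997
grip_force: 0.0
time_s: 47.45
ee_pos: [598.7, 277.9, 192.1]
orientation: [-0.001, 0.159, 0.987, -0.0]
ft_force: [-0.8, -0.6, -1.0]
opening: 0.998
grip_force: 0.0
tray_small 0.6 [599.7 278.6] [63.6 64.2] 71.8
stop 0.59 [594.7 279.4] [25.4 38.4] 71.8
47.6
```

View pics/w9.png

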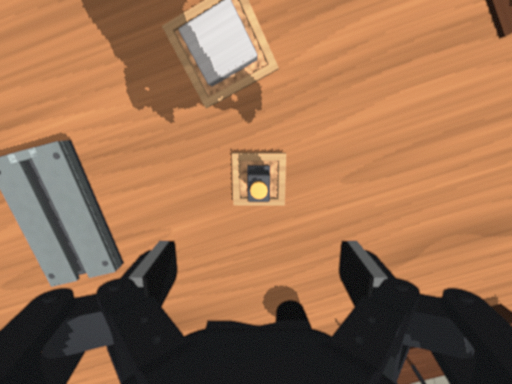

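The stop stands upright in the small recess at (259,183), the block lies flat in its board and the plate is clear. Handing in.

```bash
python3 -c "
from plant import manip
print(manip.job_done())"
```

```text
the job is handed in; nothing more can be done
None
```

All four pieces were set in their own recesses in order, the stop was slid out at the open end, the jar was never approached, and the job was handed in at about 48 s; the hand-in call returned no verdict.

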